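Turn the clock drum's hub until its flat faces up

ROBOT

A 6-joint arm with a two-finger parallel gripper is mounted at the origin on the work surface. World frame = base frame: x ahead of the robot, y to its left, z up, the work surface at z = 0. Lengths are in m, angles in rad, forces in N, time in s.
With the tool pointing down it reaches from about 0.275 to 0.725 m from the base axis. Payload 15.9 kg.
Tool frame: the origin (TCP) lies at the very end of the fingers, on their centre line; the grasp point (between the pads) lies behind it (ctrl.hold_point_z is the z of the grasp point in the tool frame, in m); z points along the fingers, y is the line along which they close (so a half turn about z gives the same grasp; the last joint's range is limited). The gripper opens to 85 mm and grips with 20 to 120 N. Pads are 22 mm wide; open, the fingers measure 114 mm over their backs; the gripper's body (76 mm by 85 mm) begins 54 mm behind the grasp point. The pads swing forward as they close: fully open they stand 13 mm farther back than shut.
Start: joints at [1.313, 0.213, -0.034, 1.323, 0, 1.571], TCP at [0.127, 0.483, 0.231] pointing down, gripper open.
Joint ranges: [-2.98, 2.98], [-0.74, 1.72], [-1.14, 1.35], [-2.1, 2.04], [-1.57, 1.44], [-3.14, 3.14]. Speed limits (rad/s): [1.89, 1.89, 2.39, 2.57, 3.14, 3.14].

INTERFACE

Orientations are given as a 3x3 rotation matrix whose columns are the frame's x, y, z axes.
In Python, from bench import sensors, viewer, job, ctrl gives the robot as it stands.
- The arm moves only by the tool carry_out, never from a script. Its argument "moves" is a list of rows, each a list of 6 numbers: the shift along the tool's x, y, z in m, then the turn, a rotation vector about the tool's x, y, z in degrees. A call has exactly 10 rows; each row is the pose to reach, as a shift and turn from the pose commanded when the call began, along the tool's axes at that moment; what a row does not reach only later rows make up. A row lasts 1/10 s, in which the tool goes at most 50 mm and 8.59 degrees, less where a joint would pass 70% of its speed; a pose out of reach is approached as far as the arm can. A call with a gripper value outside its range is refused whole. "hand" is the closure in counts, from 0 (fully open) to 255 (shut), set as the call begins (left out, the last holds). The fingers move at their own pace and stop on an object; "newtons" is the grip in N (left out, the last holds). Time passes only in rows, so rows that repeat a pose let the fingers close, or fill a call up. It gives the time, the measured TCP pose, the force, the opening and the grip force at its end, in the units of the state.
- sensors.read_state(): the state, without advancing time (a new reading comes with each control period).
- viewer.grab_frame(name): name is "scene" or "side" or "wrist"; returns (picture, depth): 400x640x3 uint8, blue, green, red; 400x640 float32, m along the optical axis (not along the pixel's ray), 0 where there is no reading.
- viewer.calibration(name): a dict with "fx", "fy", "cx", "cy" (pixels), "dist_coeffs" ([k1, k2, p1, p2, k3] as OpenCV has them; the pictures are not rectified), "origin" and "rotation" of the camera in the world. Camera axes: x right, y down, z forward; pixel columns grow to the right and rows downward; lengths in m; the calibration is good to about 2 mm. A picture is of the moment at which its call begins: read the wrist's pose just before it. calibration takes no time and is no camera call; for the wrist camera it gives the pose at the moment of the call.
- job.hand_in(): hands the job in; it is judged then, once.
The state is a dict: "time": time; "joint_positions": joint angles; "joint_velocities": joint speeds; "effort": joint torques, N m; "ee_pos": TCP position; "ee_rot": TCP orientation; "wrist_force": force on the tool from outside, world axes, zero at the start; "moment": the same for the moment, N m; "finger_gap": finger opening in m; "grasp_force": force on a finger pad.
Only numpy, scipy, OpenCV 4.12 (cv2) and the standard library are available. Lean on these libraries where they do the work, as an engineer would, in place of code of your own. Each camera call takes 0.05 s, during which the arm holds its last target. There are 200 camera calls.

TASK

On the watchmaker's bench a brass clock drum sits between the two posts of a grey stand, and the bare steel hub at its end has one flat milled along it for a set screw, somewhere on the underside. Turn the drum by its ridged brass middle until that flat faces straight up; then let go of the drum, feel the hub from above with the fingertips, pressing lightly on it, to make sure that the flat is there. Leave it so, take the hand away, and do not disturb the small things round the stand.

Things in the scene. Friction and masses are not known exactly. Their poses are not given: they have to be found in the camera images.
- stand: grey metal stand, screwed down: base plate 100 x 150 x 12 mm (x, y, z) with two posts 34 mm wide, 14 mm thick, centred 52 mm either side of its middle along its own y, their round tops reaching 129 mm above the bench. Origin: centre of the base's underside, on the bench. The drum's axis is level, along the stand's own y, 110 mm above the bench
- drum: brass drum between the posts, 32 mm in diameter, 72 mm long, ridged along its length: the place to grip. Origin: its centre, on the turning axis; its y is that axis, level, pointing to the hub. Its z turns with it and points out of the hub's flat: flat up = z up. Turns either way, over a full turn, against a steady friction of 0.15 N m; stays where left; cannot slide or lift
- flat (a point): middle of the flat, 86 mm along y and 11 mm along z from the drum's origin, at a dark screw hole. The bare steel hub, fixed to the drum beyond the post at its +y end, is 32 mm thick, from y = 64 to 108 mm, round but for this one flat, 44 mm long (all the hub) and 23 mm wide: 121 mm above the bench when up, where the round is 126 mm. It starts facing down, or up to 75 degrees either side of that
- oiler_block: pale yellow-green block 50 x 150 x 18 mm with three white round pads, 24 mm high in all, loose, to be left alone. Origin: centre of its underside
- blower: dark green rubber air blower, standing, 56 mm wide, 108 mm high with a thin nozzle, loose, to be left alone. Origin: centre of its underside
- loupe: black eye loupe, standing, 36 mm wide, 32 mm high, loose, to be left alone. Origin: centre of its underside
- screwdriver: slim steel screwdriver lying down, 130 mm long, 12 mm thick, loose, to be left alone. Origin: on its underside, near the middle
- watch_head: round steel watch without strap, 42 mm wide, 11 mm thick, loose, to be left alone. Origin: centre of its underside
- tin: small open aluminium cup, 64 mm wide, 50 mm high, loose, to be left alone. Origin: centre of its underside
- tweezers: steel tweezers lying flat, 118 mm long, 5 mm thick, loose, to be left alone. Origin: on its underside, near the middle
Things that resemble listed ones, but are neither listed nor needed, are in the scene too. Leave any blue look-alike of the stand alone.

How it is judged:
By the outcome, as a careful person would: the job done as asked, in the order asked, and still so for the second after the job is handed in, with the robot touching nothing.
It also fails if it takes over 51 s, if anything falls off the work surface, if the arm or the gripper's body presses on something with over 40 N, if the wrist force passes 120 N, or if a joint passes its speed limit or range.

## Working session

There is one attempt and no reset: what is moved stays moved. The work goes in short steps, Python scripts to look and compute and a tool call to move; the robot and the scene stay as the last step left them, time stands still between calls to the robot, and variables do not carry over. Pictures are saved under pics/ and viewed, at most 10 in all, crops included, and the job is handed in when it is done.

Besides the shell and the picture viewer there is one more tool, called after ">>>" by a JSON object that holds its "api" and its "payload", one argument or row to a line. carry_out: Moves the arm, as the interface text tells. Its arguments: {"type":"object","properties":{"moves":{"type":"array"},"hand":{"type":"number"},"newtons":{"type":"number"}},"required":["moves"]}

```bash
ls; mkdir -p pics; python3 - <<'E'
from bench import sensors, viewer, job, ctrl
import cv2,numpy as np
for n in("scene","side"):
    p,d=viewer.grab_frame(n); cv2.imwrite(f"pics/{n}0.png",p); np.save(f"pics/{n}0.npy",d)
    print(n,{k:np.round(v,4).tolist() for k,v in viewer.calibration(n).items()})
s=sensors.read_state(); print(s,ctrl.hold_point_z)
E
```

```text
pics
scene {'fx': 379.4927, 'fy': 379.4927, 'cx': 326.2054, 'cy': 201.0476, 'dist_coeffs': [0.0212, 0.0, 0.0, 0.0, 0.0], 'origin': [0.9344, 0.5029, 0.6898], 'rotation': [[-0.7957, 0.4205, -0.4359], [0.6057, 0.5495, -0.5755], [-0.0025, -0.722, -0.6919]]}
side {'fx': 475.8141, 'fy': 475.8141, 'cx': 322.1971, 'cy': 203.6955, 'dist_coeffs': [-0.113, 0.0, 0.0, 0.0, 0.0], 'origin': [0.1441, -0.5546, 0.6606], 'rotation': [[0.8154, -0.364, 0.4501], [-0.5788, -0.501, 0.6434], [-0.0087, -0.7852, -0.6192]]}
{'time': 0.1, 'joint_positions': array([ 1.31299601e+00,  2.13322076e-01, -3.49759195e-02,  1.32351678e+00,
       -5.85955845e-06,  1.57078233e+00]), 'joint_velocities': array([ 0.00032042, -0.00174703,  0.00132481, -0.00089449,  0.00020821,
       -0.0008193 ]), 'effort': array([-8.40644589e-05, -6.87250257e+01,  4.87806666e+01,  1.21798535e-02,
        1.21408880e-05,  1.26069241e-05]), 'ee_pos': array([0.1274003, 0.4831781, 0.2308662]), 'ee_rot': array([[-9.66956706e-01,  2.54940511e-01, -2.53991617e-04],
       [ 2.54940638e-01,  9.66956203e-01, -9.86285277e-04],
       [-5.84530320e-06, -1.01844795e-03, -9.99999481e-01]]), 'wrist_force': array([ 0.34719598, -0.50131307,  0.22105361]), 'moment': array([0.00319218, 0.04399334, 0.01684974]), 'grasp_force': 0.0, 'finger_gap': 0.08535042798619746} -0.0187
```

View pics/scene0.png

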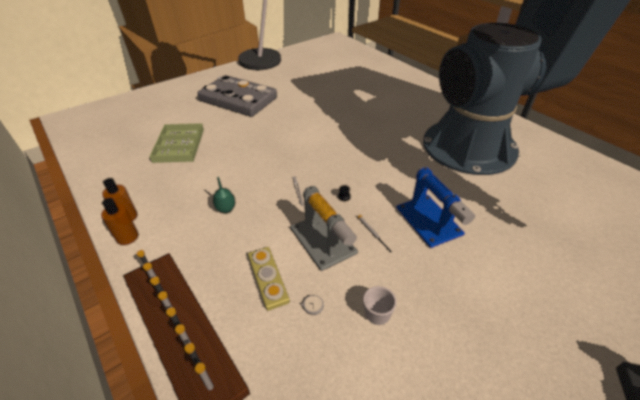

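View pics/side0.png

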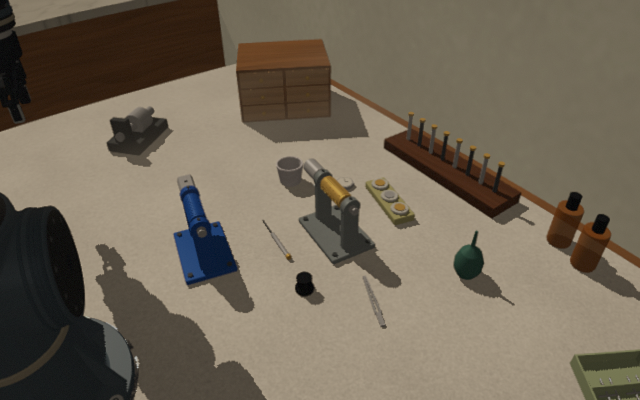

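The scene view shows the grey stand with its brass drum at about (325,228), hub end toward (345,240). The side view shows the same stand at (335,205), with the hub at (313,167). The candidates are the blue stand at scene (435,205) / side (203,235), the dark grey gadget at side (138,128), and the grey stand with the brass drum. The last one fits: it is grey, has a brass ridged middle and a bare steel hub. I'll measure it and confirm with a crop.

```bash
cat > h.py <<'E'
from bench import sensors, viewer, job, ctrl
import cv2,numpy as np
def cloud(d,c):
    K=np.array([[c['fx'],0,c['cx']],[0,c['fy'],c['cy']],[0,0,1]])
    v,u=np.mgrid[:d.shape[0],:d.shape[1]]
    n=cv2.undistortPoints(np.stack([u,v],-1).reshape(-1,1,2).astype(float),K,np.array(c['dist_coeffs'])).reshape(*d.shape,2)
    P=np.dstack([n,np.ones(d.shape)])*d[...,None]
    return P@np.array(c['rotation']).T+np.array(c['origin'])
E
python3 - <<'E'
from h import *
crops=[]
for n,(u,v,w,h),br in(("scene",(280,170,90,100),0),("side",(290,145,95,125),0)):
    p=cv2.imread(f"pics/{n}0.png"); d=np.load(f"pics/{n}0.npy"); W=cloud(d,viewer.calibration(n))
    hsv=cv2.cvtColor(p,cv2.COLOR_BGR2HSV)
    roi=np.zeros(d.shape,bool); roi[v:v+h,u:u+w]=1; roi&=d>0
    tab=W[roi&(W[...,2]<.006)]; print(n,"table z",np.median(tab[:,2]))
    base=roi&(abs(W[...,2]-.012)<.005)&(hsv[...,1]<60)
    m=roi&(hsv[...,1]>140)&(W[...,2]>.09)
    for nm,mm in(("brass",m),("high",roi&(W[...,2]>.095)),("hi121",roi&(W[...,2]>.118))):
        q=W[mm]
        if len(q)<5: continue
        c=q.mean(0); U,S,V=np.linalg.svd((q-c)[:,:2],full_matrices=False); a=V[0]; t=(q-c)[:,:2]@a
        print(nm,len(q),c.round(4),a.round(4),np.degrees(np.arctan2(a[1],a[0])).round(2),np.percentile(t,[1,99]).round(4),"zmax",np.percentile(q[:,2],[50,98]).round(4))
    q=W[base]; r=cv2.minAreaRect((q[:,:2]*1000).astype(np.float32)); print("base",r)
    crops.append(cv2.resize(p[v:v+h,u:u+w],(390,500),interpolation=cv2.INTER_CUBIC))
cv2.imwrite("pics/crop1.png",np.hstack(crops))
E
```

```text
scene table z -0.0012771179857897774
brass 390 [0.5939 0.0347 0.1206] [0.0866 0.9962] 85.03 [-0.0389  0.0336] zmax [0.1223 0.1265]
high 1113 [0.5964 0.0648 0.119 ] [0.0947 0.9955] 84.57 [-0.0897  0.0755] zmax [0.1211 0.1282]
hi121 734 [0.5936 0.0627 0.1232] [0.1099 0.9939] 83.69 [-0.0874  0.0773] zmax [0.1234 0.1288]
base ((546.9752807617188, 18.846755981445312), (188.9527587890625, 179.25375366210938), 83.74608612060547)
side table z 0.0001887605492815747
brass 459 [0.5798 0.0304 0.1203] [-0.0975 -0.9952] -95.59 [-0.0476  0.0334] zmax [0.1224 0.1274]
high 1250 [0.5822 0.0392 0.1188] [-0.0948 -0.9955] -95.44 [-0.0995  0.076 ] zmax [0.1212 0.1288]
hi121 777 [0.5859 0.0473 0.1239] [-0.105  -0.9945] -96.03 [-0.092   0.0766] zmax [0.1243 0.1295]
base ((659.305419921875, 146.069091796875), (443.1227722167969, 218.37857055664062), 46.48035430908203)
```

View pics/crop1.png

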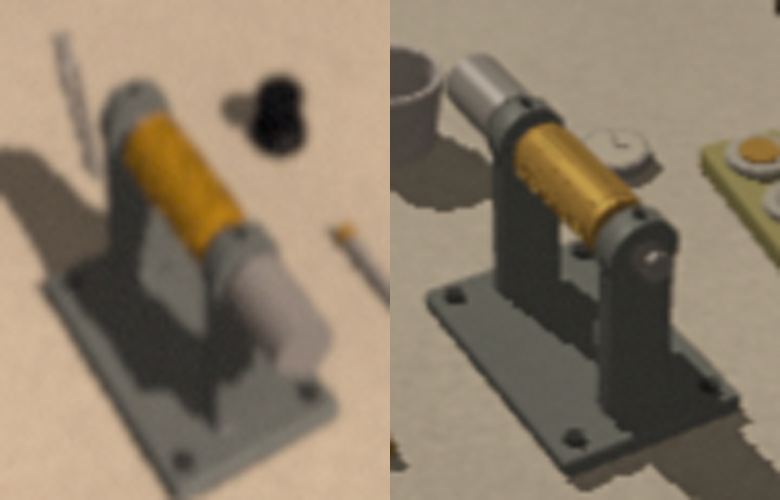

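The crop confirms the grey stand with its ridged brass drum and steel hub, which points to world +y. The flat is not visible from above. Next I'll refine the axis, locate the neighbouring things and check how the wrist camera is mounted.

```bash
python3 - <<'E'
from h import *
from scipy.optimize import least_squares
Q=[]
for n,(u,v,w,h) in(("scene",(280,170,90,100)),("side",(290,145,95,125))):
    p=cv2.imread(f"pics/{n}0.png"); d=np.load(f"pics/{n}0.npy"); W=cloud(d,viewer.calibration(n))
    hsv=cv2.cvtColor(p,cv2.COLOR_BGR2HSV); m=np.zeros(d.shape,np.uint8); m[v:v+h,u:u+w]=1
    m=cv2.erode(m*((hsv[...,1]>140)&(W[...,2]>.095)).astype(np.uint8),np.ones((3,3)))>0
    q=W[m]
    f=lambda x,q=q:np.hypot((q[:,0]-x[0])*np.cos(x[1])-(q[:,1]-.033)*np.sin(x[1]),q[:,2]-x[2])-.016
    r=least_squares(f,[.587,-.09 if 0 else .09,.11],loss='soft_l1',f_scale=.002); print(n,len(q),r.x.round(4),np.std(f(r.x)))
    Wt={'scene':dict(blue=(432,205),loupe=(344,193),tin=(380,303),watch=(314,304),block=(267,277),blower=(224,200),sdr=(374,232),tw=(297,190),bluehub=(460,210)),
        'side':dict(blue=(205,235),loupe=(304,284),tin=(289,172),block=(390,200),blower=(468,262),sdr=(278,240),tw=(373,300),bluehub=(186,185),bluepost=(201,215))}[n]
    for k,(a,b) in Wt.items(): print(k,W[b,a].round(3),end=' ')
    print()
s=sensors.read_state();c=viewer.calibration("wrist");R=s['ee_rot']
print("cam in tool",(R.T@(np.array(c['origin'])-s['ee_pos'])).round(4),(R.T@np.array(c['rotation'])).round(3).tolist(),c['fx'],c['cx'],c['cy'],c['dist_coeffs'])
E
```

```text
scene 284 [0.588  0.1127 0.109 ] 0.0010491479478746792
blue [0.301 0.114 0.01 ] loupe [ 0.463 -0.044  0.028] tin [0.598 0.239 0.007] watch [0.707 0.161 0.01 ] block [0.753 0.057 0.025] blower [ 0.728 -0.183  0.051] sdr [0.48  0.091 0.009] tw [ 0.539 -0.149  0.005] bluehub [0.368 0.222 0.12 ] 
side 345 [0.5877 0.1432 0.1101] 0.04853345816344466
blue [0.33  0.071 0.105] loupe [ 0.445 -0.066  0.028] tin [0.597 0.224 0.046] block [ 0.144 -0.555  0.661] blower [ 0.703 -0.214  0.05 ] sdr [0.477 0.079 0.008] tw [ 0.536 -0.149  0.   ] bluehub [0.355 0.21  0.121] bluepost [0.34  0.104 0.123] 
cam in tool [ 0.0816 -0.0003 -0.1421] [[0.0, -0.949, -0.315], [1.0, -0.0, 0.001], [-0.001, -0.315, 0.949]] 280.28361989855034 322.26237415885885 200.78009546761024 [0.00768116 0.         0.         0.         0.        ]
```

```bash
cat >> h.py <<'E'
from scipy.spatial.transform import Rotation as Rn
PHI=.108; H=np.array([np.sin(PHI),np.cos(PHI),0]); Y=np.array([np.cos(PHI),-np.sin(PHI),0]); C=np.array([.588,.033,.110])
def rot(side=0,roll=0):  # tool x along hub axis, z down; side tilts z toward -H; roll about own x (deg)
    R0=np.column_stack([H,Y,[0,0,-1]])
    return Rn.from_matrix(R0)*Rn.from_euler('y',-side,degrees=True)*Rn.from_euler('x',roll,degrees=True)
def go(pos,R):
    s=sensors.read_state(); R0=Rn.from_matrix(s['ee_rot'])
    print(np.r_[R0.inv().apply(np.array(pos)-s['ee_pos']).round(4),(R0.inv()*R).as_rotvec(degrees=True).round(1)].tolist())
E
python3 - <<'E'
from h import *
go([.605,.215,.19],rot(45))
E
```

```text
[-0.5302, -0.1375, 0.041, 31.8, -37.0, 76.9]
```

>>> {"api": "carry_out", "payload": {
  "moves": [
    [-0.53,-0.137,0.041,31.8,-37,76.9],
    [-0.53,-0.137,0.041,31.8,-37,76.9],
    [-0.53,-0.137,0.041,31.8,-37,76.9],
    [-0.53,-0.137,0.041,31.8,-37,76.9],
    [-0.53,-0.137,0.041,31.8,-37,76.9],
    [-0.53,-0.137,0.041,31.8,-37,76.9],
    [-0.53,-0.137,0.041,31.8,-37,76.9],
    [-0.53,-0.137,0.041,31.8,-37,76.9],
    [-0.53,-0.137,0.041,31.8,-37,76.9],
    [-0.53,-0.137,0.041,31.8,-37,76.9]
  ]
}}

```text
time: 1.1
ee_pos: [0.5482, 0.2477, 0.1943]
ee_rot: [[-0.039, 0.999, -0.027], [0.748, 0.011, -0.663], [-0.662, -0.046, -0.748]]
wrist_force: [0.6, 2.4, 0.6]
finger_gap: 0.0853
grasp_force: 0.0
```

```bash
python3 - <<'E'
from h import *
go([.605,.215,.19],rot(45)); s=sensors.read_state(); print(s['time'],s['joint_positions'],s['ee_pos'])
E
```

```text
[-0.0238, 0.0566, 0.0234, 2.8, -3.3, 6.8]
1.1 [ 0.68753449  0.94280295  0.82980851  1.99117076 -0.51874038  2.37430685] [0.54816914 0.2476878  0.19430736]
```

```bash
python3 - <<'E'
from h import *
p,d=viewer.grab_frame("wrist"); cv2.imwrite("pics/w1.png",p); np.save("pics/w1.npy",d)
E
```

```text
(no output)
```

View pics/w1.png

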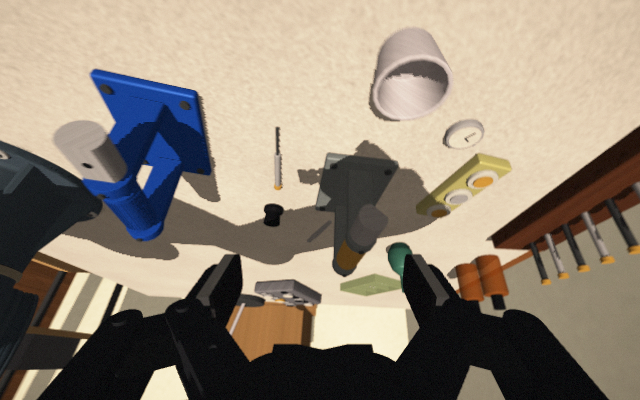

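The wrist view is upside down. It shows the dark hub end at about (372,220), with the brass drum behind it at (350,255). I'll enlarge it, brightened and turned upright.

```bash
python3 - <<'E'
from h import *
p=cv2.imread("pics/w1.png")[185:285,315:415]; p=cv2.rotate(p,cv2.ROTATE_180)
p=cv2.convertScaleAbs(cv2.resize(p,(600,600),interpolation=cv2.INTER_CUBIC),alpha=2.5)
cv2.imwrite("pics/w1c.png",p)
E
```

```text
(no output)
```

View pics/w1c.png

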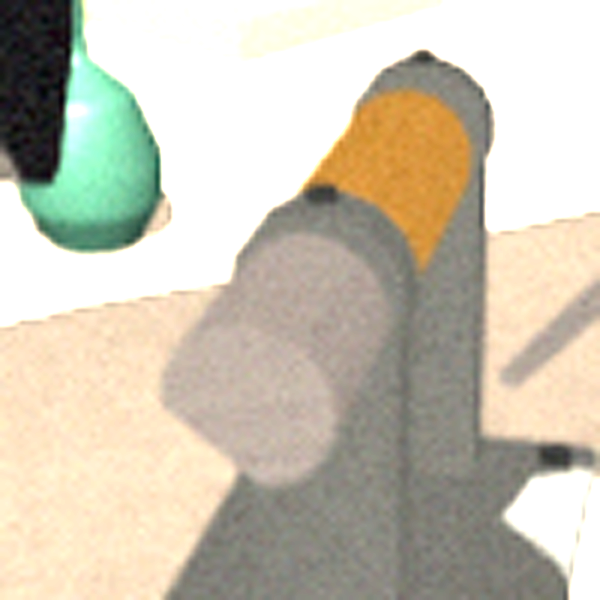

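The hub's end face shows the flat as a straight chord from about (165,395) to (240,470) in the crop. It faces down and to world +x. I'll work out its angle from the end-face ellipse.

```bash
python3 - <<'E'
from h import *
c=viewer.calibration("wrist")
K=np.array([[c['fx'],0,c['cx']],[0,c['fy'],c['cy']],[0,0,1]])
pts=np.array([[165,395],[240,470],[250,322],[335,420],[168,370],[270,487]],float)
uv=np.array([315,185])+99.5-(pts/6-.08)
n=cv2.undistortPoints(uv.reshape(-1,1,2),K,np.array(c['dist_coeffs'])).reshape(-1,2)
r=np.c_[n,np.ones(len(n))]@np.array(c['rotation']).T; o=np.array(c['origin'])
for sh in(0,):
    P0=C+.108*H; t=((P0-o)@H)/(r@H); X=o+t[:,None]*r-P0
    q=np.c_[X@Y,X[:,2]]*1000; print(q.round(1)); 
e=q[1]-q[0]; print("chord len",np.hypot(*e)); nrm=np.array([e[1],-e[0]]); nrm*=np.sign(nrm@(q[0]+q[1]))
print("flat angle from up toward +x:",np.degrees(np.arctan2(nrm[0],nrm[1])))
p0=cv2.circle
d=np.load("pics/w1.npy"); W=cloud(d,c)
E
```

```text
[[ 15.    0.4]
 [  2.4 -13.1]
 [ -0.7  15.6]
 [-14.9  -1.4]
 [ 14.1   5.3]
 [ -2.9 -15.9]]
chord len 18.443149861059066
flat angle from up toward +x: 133.04903394109104
```

```bash
cat >> h.py <<'E'
def grasp(roll,back=0,h=.021,along=0):
    R=rot(0,roll); return C+along*H+R.apply([0,0,h-back]),R
E
python3 - <<'E'
from h import *
go(*grasp(22,.1)); print(grasp(22,.1)[0])
E
```

```text
[-0.1578, 0.0656, 0.1469, 20.7, 42.8, -1.1]
[0.6174215  0.02981007 0.18324752]
```

>>> {"api": "carry_out", "payload": {
  "moves": [
    [-0.158,0.066,0.147,20.7,42.8,-1.1],
    [-0.158,0.066,0.147,20.7,42.8,-1.1],
    [-0.158,0.066,0.147,20.7,42.8,-1.1],
    [-0.158,0.066,0.147,20.7,42.8,-1.1],
    [-0.158,0.066,0.147,20.7,42.8,-1.1],
    [-0.158,0.066,0.147,20.7,42.8,-1.1],
    [-0.158,0.066,0.147,20.7,42.8,-1.1],
    [-0.158,0.066,0.147,20.7,42.8,-1.1],
    [-0.158,0.066,0.147,20.7,42.8,-1.1],
    [-0.158,0.066,0.147,20.7,42.8,-1.1]
  ]
}}

```text
time: 2.15
ee_pos: [0.6157, 0.0369, 0.187]
ee_rot: [[0.091, 0.924, -0.371], [0.996, -0.081, 0.042], [0.009, -0.374, -0.927]]
wrist_force: [0.4, -0.6, -0.7]
finger_gap: 0.0851
grasp_force: 0.0
```

```bash
python3 - <<'E'
from h import *
go(*grasp(22,.1));go(*grasp(22,0)); s=sensors.read_state(); print(s['time'],s['joint_positions'],s['ee_pos'])
E
```

```text
[-0.007, 0.0036, 0.0025, 0.0, -0.1, 1.1]
[-0.0072, 0.0035, 0.1025, 0.0, -0.1, 1.1]
2.15 [0.03214104 0.949883   0.99304625 1.99345009 0.05427065 1.68154968] [0.61565755 0.03692295 0.18697199]
```

```bash
python3 - <<'E'
from h import *
go(*grasp(12,.1));go(*grasp(12,.0))
E
```

```text
[-0.0067, -0.0101, 0.0037, -10.0, -0.2, 1.1]
[-0.0072, 0.0072, 0.1022, -10.0, -0.2, 1.1]
```

>>> {"api": "carry_out", "payload": {
  "moves": [
    [-0.007,-0.01,0.004,-10,-0.2,1.1],
    [-0.007,-0.01,0.004,-10,-0.2,1.1],
    [-0.007,-0.01,0.004,-10,-0.2,1.1],
    [-0.007,-0.005,0.03,-10,-0.2,1.1],
    [-0.007,-0.001,0.055,-10,-0.2,1.1],
    [-0.007,0.003,0.08,-10,-0.2,1.1],
    [-0.007,0.007,0.102,-10,-0.2,1.1],
    [-0.007,0.007,0.102,-10,-0.2,1.1],
    [-0.007,0.007,0.102,-10,-0.2,1.1],
    [-0.007,0.007,0.102,-10,-0.2,1.1]
  ]
}}

```text
time: 3.15
ee_pos: [0.5846, 0.0326, 0.0907]
ee_rot: [[0.11, 0.973, -0.205], [0.994, -0.108, 0.024], [0.001, -0.206, -0.979]]
wrist_force: [0.7, 1.3, 0.7]
finger_gap: 0.0854
grasp_force: 0.0
```

```bash
python3 - <<'E'
from h import *
go(*grasp(12,.0)); s=sensors.read_state(); print(s['time'],s['joint_positions'],s['ee_pos'],s['wrist_force'])
p,d=viewer.grab_frame("side"); cv2.imwrite("pics/s1.png",cv2.resize(p[110:290,240:460],(660,540),interpolation=cv2.INTER_CUBIC))
E
```

```text
[0.0008, -0.0008, 0.0014, 0.1, -0.1, -0.1]
3.15 [0.03865837 0.642711   0.23172378 1.36478217 0.03161702 1.71651872] [0.58461078 0.03259549 0.09067928] [0.6778851  1.30534042 0.67182033]
```

View pics/s1.png

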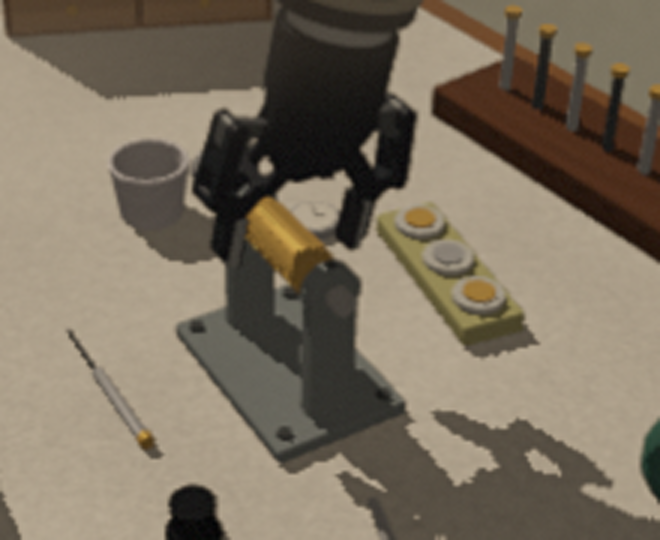

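The open fingers straddle the brass middle cleanly at crop (290,240), and nothing is touched. I'll roll to +32° around the axis and then close.

>>> {"api": "carry_out", "payload": {
  "moves": [
    [0.001,-0.003,0.001,7,0,0],
    [0.001,-0.006,0.001,14,0,0],
    [0.001,-0.008,0,20,0,0],
    [0.001,-0.008,0,20,0,0],
    [0.001,-0.008,0,20,0,0],
    [0.001,-0.008,0,20,0,0],
    [0.001,-0.008,0,20,0,0],
    [0.001,-0.008,0,20,0,0],
    [0.001,-0.008,0,20,0,0],
    [0.001,-0.008,0,20,0,0]
  ]
}}

```text
time: 4.2
ee_pos: [0.5761, 0.034, 0.0915]
ee_rot: [[0.111, 0.843, -0.526], [0.994, -0.094, 0.06], [0.001, -0.529, -0.849]]
wrist_force: [0.5, -0.9, 0.4]
finger_gap: 0.0853
grasp_force: 0.0
```

>>> {"api": "carry_out", "payload": {
  "moves": [
    [0,0,0,0,0,0],
    [0,0,0,0,0,0],
    [0,0,0,0,0,0],
    [0,0,0,0,0,0],
    [0,0,0,0,0,0],
    [0,0,0,0,0,0],
    [0,0,0,0,0,0],
    [0,0,0,0,0,0],
    [0,0,0,0,0,0],
    [0,0,0,0,0,0]
  ],
  "hand": 255,
  "newtons": 60
}}

```text
time: 5.2
ee_pos: [0.5755, 0.0341, 0.0914]
ee_rot: [[0.111, 0.842, -0.528], [0.994, -0.094, 0.06], [0.001, -0.531, -0.847]]
wrist_force: [-5.4, -0.1, 7.0]
finger_gap: 0.0304
grasp_force: 60.0
```

```bash
python3 - <<'E'
from h import *
go(*grasp(32,.0)); s=sensors.read_state(); print(s['time'],s['joint_positions'],s['wrist_force'],s['moment'])
h=.021
for a in range(7,71,7):
    t=np.radians(-a);print([0,round(-h*np.sin(t),3),round(-h+h*np.cos(t),3),-a,0,0],end=', ')
E
```

```text
[0.0003, 0.0008, -0.0015, -0.1, -0.1, -0.1]
5.2 [0.02049069 1.03415196 0.83047098 1.92315077 0.07058443 1.68219772] [-5.4013809  -0.11591977  6.97265718] [ 0.09769328  1.14515066 -0.01396666]
[0, np.float64(0.003), np.float64(-0.0), -7, 0, 0], [0, np.float64(0.005), np.float64(-0.001), -14, 0, 0], [0, np.float64(0.008), np.float64(-0.001), -21, 0, 0], [0, np.float64(0.01), np.float64(-0.002), -28, 0, 0], [0, np.float64(0.012), np.float64(-0.004), -35, 0, 0], [0, np.float64(0.014), np.float64(-0.005), -42, 0, 0], [0, np.float64(0.016), np.float64(-0.007), -49, 0, 0], [0, np.float64(0.017), np.float64(-0.009), -56, 0, 0], [0, np.float64(0.019), np.float64(-0.011), -63, 0, 0], [0, np.float64(0.02), np.float64(-0.014), -70, 0, 0],
```

>>> {"api": "carry_out", "payload": {
  "moves": [
    [0,0.0026,-0.0002,-7,0,0],
    [0,0.0051,-0.0006,-14,0,0],
    [0,0.0075,-0.0014,-21,0,0],
    [0,0.0099,-0.0025,-28,0,0],
    [0,0.012,-0.0038,-35,0,0],
    [0,0.0141,-0.0054,-42,0,0],
    [0,0.0158,-0.0072,-49,0,0],
    [0,0.0174,-0.0093,-56,0,0],
    [0,0.0187,-0.0115,-63,0,0],
    [0,0.0192,-0.0125,-66,0,0]
  ]
}}

```text
time: 6.2
ee_pos: [0.5989, 0.0314, 0.0901]
ee_rot: [[0.111, 0.85, 0.515], [0.994, -0.095, -0.057], [0.0, 0.518, -0.855]]
wrist_force: [46.2, -2.4, -48.9]
finger_gap: 0.0301
grasp_force: 65.6
```

>>> {"api": "carry_out", "payload": {
  "moves": [
    [0,0,0,0,0,0],
    [0,0,0,0,0,0],
    [0,0,0,0,0,0],
    [0,0,0,0,0,0],
    [0,0,0,0,0,0],
    [0,0,0,0,0,0],
    [0,0,0,0,0,0],
    [0,0,0,0,0,0],
    [0,0,0,0,0,0],
    [0,0,0,0,0,0]
  ],
  "hand": 0
}}

```text
time: 7.2
ee_pos: [0.5996, 0.0317, 0.0897]
ee_rot: [[0.11, 0.853, 0.511], [0.994, -0.095, -0.057], [0.0, 0.514, -0.858]]
wrist_force: [-0.2, -0.1, 0.3]
finger_gap: 0.0852
grasp_force: 0.0
```

```bash
python3 - <<'E'
from h import *
go(*grasp(-34,.0));go(*grasp(32,.0)); s=sensors.read_state(); print(s['time'],s['joint_positions'],s['wrist_force'],s['moment'])
E
```

```text
[0.0001, 0.0016, -0.0024, -3.1, 0.1, -0.1]
[0.0, -0.0182, -0.0138, 62.9, -0.0, -0.2]
7.2 [ 0.11255655  0.11604403 -0.71375192  0.21205593 -0.11394586  1.76299365] [-0.18024941 -0.10052974  0.29549578] [0.03427942 0.46535239 0.05654127]
```

```bash
sed -i 's/C=np.array(.*/C=np.array([.5885,.033,.1105])/; s/h=.021/h=.0235/' h.py; python3 - <<'E'
from h import *
go(*grasp(32,.0));
print(grasp(32)[0])
E
```

```text
[0.0001, -0.0198, -0.0129, 62.9, -0.0, -0.2]
[0.57611945 0.03434232 0.09057087]
```

>>> {"api": "carry_out", "payload": {
  "moves": [
    [0,-0.0028,-0.0002,7,0,0],
    [0,-0.0056,-0.0006,14,0,0],
    [0,-0.008,-0.0015,21,0,0],
    [0,-0.0106,-0.0027,28,0,0],
    [0,-0.013,-0.0042,35,0,0],
    [0,-0.015,-0.006,42,0,0],
    [0,-0.017,-0.008,49,0,0],
    [0,-0.0186,-0.0103,56,0,0],
    [0,-0.0198,-0.0129,62.9,0,-0.2],
    [0,-0.0198,-0.0129,62.9,0,-0.2]
  ]
}}

```text
time: 8.2
ee_pos: [0.5761, 0.0342, 0.0904]
ee_rot: [[0.107, 0.842, -0.529], [0.994, -0.091, 0.057], [0.0, -0.532, -0.847]]
wrist_force: [1.2, -0.6, 0.1]
finger_gap: 0.0852
grasp_force: 0.0
```

>>> {"api": "carry_out", "payload": {
  "moves": [
    [0,0,0,0,0,0],
    [0,0,0,0,0,0],
    [0,0,0,0,0,0],
    [0,0,0,0,0,0],
    [0,0,0,0,0,0],
    [0,0,0,0,0,0],
    [0,0,0,0,0,0],
    [0,0,0,0,0,0],
    [0,0,0,0,0,0],
    [0,0,0,0,0,0]
  ],
  "hand": 255,
  "newtons": 60
}}

```text
time: 9.2
ee_pos: [0.5764, 0.0343, 0.0927]
ee_rot: [[0.107, 0.845, -0.523], [0.994, -0.091, 0.057], [0.001, -0.526, -0.85]]
wrist_force: [2.3, -0.5, 11.3]
finger_gap: 0.0302
grasp_force: 60.2
```

```bash
python3 - <<'E'
from h import *
go(*grasp(32,.0));go(*grasp(-31)); s=sensors.read_state(); print(s['time'],s['joint_positions'],s['wrist_force'],s['moment'])
h=.0235
for a in [7,14,21,28,35,42,49,56,62,66]:
    t=np.radians(-a);print([0,float(round(-h*np.sin(t),4)),float(round(-h+h*np.cos(t),4)),-a,0,0],end=', ')
E
```

```text
[-0.0, 0.0009, 0.002, 0.2, -0.0, 0.1]
[-0.0, 0.0219, -0.0108, -62.8, -0.0, 0.0]
9.2 [0.02212248 1.02971283 0.82809026 1.91979349 0.06843367 1.68070298] [ 2.26581091 -0.509609   11.28103312] [-0.00176875  0.16193866 -0.0663693 ]
[0, 0.0029, -0.0002, -7, 0, 0], [0, 0.0057, -0.0007, -14, 0, 0], [0, 0.0084, -0.0016, -21, 0, 0], [0, 0.011, -0.0028, -28, 0, 0], [0, 0.0135, -0.0042, -35, 0, 0], [0, 0.0157, -0.006, -42, 0, 0], [0, 0.0177, -0.0081, -49, 0, 0], [0, 0.0195, -0.0104, -56, 0, 0], [0, 0.0207, -0.0125, -62, 0, 0], [0, 0.0215, -0.0139, -66, 0, 0],
```

>>> {"api": "carry_out", "payload": {
  "moves": [
    [0,0.0029,-0.0002,-7,0,0],
    [0,0.0057,-0.0007,-14,0,0],
    [0,0.0084,-0.0016,-21,0,0],
    [0,0.011,-0.0028,-28,0,0],
    [0,0.0135,-0.0042,-35,0,0],
    [0,0.0157,-0.006,-42,0,0],
    [0,0.0177,-0.0081,-49,0,0],
    [0,0.0195,-0.0104,-56,0,0],
    [0,0.0207,-0.0125,-62,0,0],
    [0,0.0215,-0.0139,-66,0,0]
  ]
}}

```text
time: 10.2
ee_pos: [0.5988, 0.032, 0.0908]
ee_rot: [[0.105, 0.85, 0.517], [0.994, -0.09, -0.055], [-0.0, 0.52, -0.854]]
wrist_force: [-15.7, 4.6, 7.9]
finger_gap: 0.0302
grasp_force: 64.0
```

>>> {"api": "carry_out", "payload": {
  "moves": [
    [0,0,0,0,0,0],
    [0,0,0,0,0,0],
    [0,0,0,0,0,0],
    [0,0,0,0,0,0],
    [0,0,0,0,0,0],
    [0,0,0,0,0,0],
    [0,0,0,0,0,0],
    [0,0,0,0,0,0],
    [0,0,0,0,0,0],
    [0,0,0,0,0,0]
  ],
  "hand": 0
}}

```text
time: 11.2
ee_pos: [0.6021, 0.0317, 0.0893]
ee_rot: [[0.106, 0.852, 0.513], [0.994, -0.091, -0.056], [-0.001, 0.516, -0.857]]
wrist_force: [-0.0, -0.2, 0.0]
finger_gap: 0.0852
grasp_force: 0.0
```

```bash
python3 - <<'E'
from h import *
go(*grasp(-31)); go(*grasp(0,.09)); go(*grasp(0,.11,along=-.03)); s=sensors.read_state(); print(s['time'],s['joint_positions'],s['ee_pos'])
E
```

```text
[-0.0002, -0.0008, -0.0017, 0.1, -0.0, 0.1]
[-0.0002, 0.0335, -0.0821, 31.1, 0.0, 0.1]
[-0.0302, 0.0438, -0.0993, 31.1, 0.0, 0.1]
11.2 [ 0.1113469   0.12032681 -0.71159506  0.20729785 -0.1124786   1.7578933 ] [0.60212767 0.03167933 0.08934744]
```

>>> {"api": "carry_out", "payload": {
  "moves": [
    [0,0,-0.03,0,0,0],
    [0,0,-0.06,0,0,0],
    [0,0.01,-0.07,8,0,0],
    [0,0.02,-0.08,16,0,0],
    [0,0.028,-0.082,24,0,0],
    [0,0.0335,-0.082,31.1,0,0],
    [0,0.0335,-0.082,31.1,0,0],
    [0,0.0335,-0.082,31.1,0,0],
    [0,0.0335,-0.082,31.1,0,0],
    [0,0.0335,-0.082,31.1,0,0]
  ]
}}

```text
time: 12.2
ee_pos: [0.5881, 0.0333, 0.1768]
ee_rot: [[0.106, 0.994, 0.001], [0.994, -0.106, -0.001], [-0.001, 0.001, -1.0]]
wrist_force: [-0.5, -0.6, -0.2]
finger_gap: 0.0855
grasp_force: 0.0
```

```bash
python3 - <<'E'
from h import *
c=viewer.calibration("wrist"); p,d=viewer.grab_frame("wrist"); cv2.imwrite("pics/w2.png",p); np.save("pics/w2.npy",d)
W=cloud(d,c)-C
al=W@H; la=W@Y; z=W[...,2]+C[2]
for lo in(.068,.08,.092):
  m=(al>lo)&(al<lo+.012)&(abs(la)<.018)&(z>.1)
  b=np.round(la[m]*500)/500
  print([(round(float(k)*1000),round(float(np.median(z[m][b==k]))*1000,1),int((b==k).sum())) for k in np.unique(b)])
m=(al>.066)&(al<.106)&(abs(la)<.009)&(z>.1)
f=np.polyfit(la[m],z[m],1); print("slope deg",np.degrees(np.arctan(f[0])),f[1])
P=C+np.array([0,0,.011])+.086*H; q=(P-np.array(c['origin']))@np.array(c['rotation']); u=int(q[0]/q[2]*c['fx']+c['cx']);v=int(q[1]/q[2]*c['fy']+c['cy']);print(u,v)
u0,v0=max(u-70,0),max(v-70,0)
cv2.imwrite("pics/w2c.png",cv2.convertScaleAbs(cv2.resize(p[v0:v0+140,u0:u0+140],(560,560),interpolation=cv2.INTER_CUBIC),alpha=1.3))
E
```

```text
[(-18, 112.0, 7), (-16, 116.6, 48), (-14, 119.6, 43), (-12, 120.7, 53), (-10, 120.8, 54), (-8, 120.5, 54), (-6, 120.3, 54), (-4, 120.4, 54), (-2, 120.2, 54), (0, 120.6, 54), (2, 120.5, 54), (4, 120.3, 54), (6, 120.3, 54), (8, 120.4, 54), (10, 119.9, 47), (12, 117.6, 43), (14, 114.4, 20)]
[(-18, 113.0, 19), (-16, 116.8, 40), (-14, 119.5, 54), (-12, 120.5, 58), (-10, 120.8, 57), (-8, 120.4, 57), (-6, 120.6, 58), (-4, 120.4, 57), (-2, 318.8, 1076), (0, 120.5, 57), (2, 120.4, 57), (4, 120.2, 57), (6, 120.2, 57), (8, 120.2, 57), (10, 119.9, 57), (12, 117.5, 51), (14, 113.4, 25)]
[(-18, 113.3, 3), (-16, 116.3, 56), (-14, 119.6, 60), (-12, 120.8, 62), (-10, 120.5, 62), (-8, 120.6, 63), (-6, 120.6, 59), (-4, 120.8, 60), (-2, 120.7, 61), (0, 120.6, 59), (2, 120.4, 60), (4, 120.4, 61), (6, 120.5, 63), (8, 120.2, 65), (10, 120.0, 60), (12, 117.8, 53), (14, 114.3, 23)]
slope deg -78.21605920726535 0.19074202090021164
324 99
```

View pics/w2c.png

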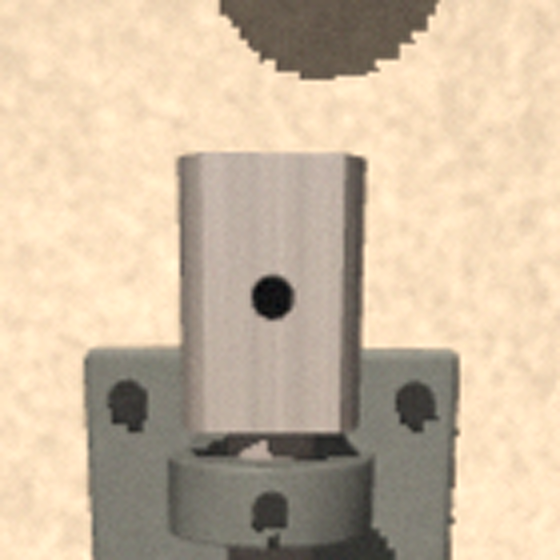

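The flat with its dark hole at crop (272,297) is facing almost exactly up. I'll measure the remaining tilt with the no-reading pixels left out.

```bash
python3 - <<'E'
from h import *
c=viewer.calibration("wrist"); d=np.load("pics/w2.npy")
W=cloud(d,c)-C; al=W@H; la=W@Y; z=W[...,2]+C[2]
m=(al>.067)&(al<.105)&(abs(la+.001)<.009)&(z>.115)&(z<.126)&(d>0)
A=np.c_[la[m],al[m],np.ones(m.sum())]; f=np.linalg.lstsq(A,z[m],rcond=None)[0]; r=z[m]-A@f
print("tilt deg",np.degrees(np.arctan(f[:2])),f[2],r.std(),m.sum())
t=np.array([.0,0,.086]); 
# mesh of table far area for depth bias
m2=(z<.01)&(d>0)&(abs(la)<.3); A2=np.c_[la[m2],al[m2],np.ones(m2.sum())]; g=np.linalg.lstsq(A2,z[m2],rcond=None)[0]; print("table tilt",np.degrees(np.arctan(g[:2])),g[2])
E
```

```text
tilt deg [-1.09609     0.19261477] 0.12060691232137795 0.0006873980730264264 1640
table tilt [0.09535979 0.11210853] 5.2447117334539547e-05
```

The flat is within about 1.2° of up, so that is good. Now I'll close the fingers and go over the flat to feel it.

```bash
python3 - <<'E'
from h import *
P=C+.086*H-.001*Y; P[2]=.150; go(P,rot())
E
```

```text
[0.0858, -0.0003, 0.0272, 0.1, 0.0, 0.1]
```

>>> {"api": "carry_out", "payload": {
  "moves": [
    [0.02,0,0,0,0,0],
    [0.045,0,0,0,0,0],
    [0.07,0,0.01,0,0,0],
    [0.086,0,0.02,0,0,0],
    [0.086,0,0.027,0.1,0,0.1],
    [0.086,0,0.027,0.1,0,0.1],
    [0.086,0,0.027,0.1,0,0.1],
    [0.086,0,0.027,0.1,0,0.1],
    [0.086,0,0.027,0.1,0,0.1],
    [0.086,0,0.027,0.1,0,0.1]
  ],
  "hand": 255,
  "newtons": 20
}}

```text
time: 13.25
ee_pos: [0.5979, 0.1183, 0.1501]
ee_rot: [[0.109, 0.994, -0.002], [0.994, -0.109, -0.0], [-0.001, -0.002, -1.0]]
wrist_force: [0.6, -0.1, 0.9]
finger_gap: -0.0001
grasp_force: 0.0
```

>>> {"api": "carry_out", "payload": {
  "moves": [
    [0,0,0.006,0,0,0],
    [0,0,0.012,0,0,0],
    [0,0,0.016,0,0,0],
    [0,0,0.019,0,0,0],
    [0,0,0.021,0,0,0],
    [0,0,0.023,0,0,0],
    [0,0,0.025,0,0,0],
    [0,0,0.0265,0,0,0],
    [0,0,0.0265,0,0,0],
    [0,0,0.0265,0,0,0]
  ]
}}

```text
time: 14.25
ee_pos: [0.5977, 0.1187, 0.1234]
ee_rot: [[0.108, 0.994, -0.002], [0.994, -0.108, -0.001], [-0.001, -0.002, -1.0]]
wrist_force: [-0.3, 0.2, -0.9]
finger_gap: 0.0
grasp_force: 0.0
```

>>> {"api": "carry_out", "payload": {
  "moves": [
    [0,0,0.0005,0,0,0],
    [0,0,0.001,0,0,0],
    [0,0,0.0015,0,0,0],
    [0,0,0.0015,0,0,0],
    [0,0,0.002,0,0,0],
    [0,0,0.002,0,0,0],
    [0,0,0.002,0,0,0],
    [0,0,0.002,0,0,0],
    [0,0,0.002,0,0,0],
    [0,0,0.002,0,0,0]
  ]
}}

```text
time: 15.25
ee_pos: [0.5977, 0.1187, 0.1214]
ee_rot: [[0.108, 0.994, -0.002], [0.994, -0.108, -0.001], [-0.001, -0.002, -1.0]]
wrist_force: [0.0, 0.2, -0.7]
finger_gap: -0.0
grasp_force: 0.0
```

>>> {"api": "carry_out", "payload": {
  "moves": [
    [0,0,0.0002,0,0,0],
    [0,0,0.0004,0,0,0],
    [0,0,0.0005,0,0,0],
    [0,0,0.0005,0,0,0],
    [0,0,0.0005,0,0,0],
    [0,0,0.0005,0,0,0],
    [0,0,0.0005,0,0,0],
    [0,0,0.0005,0,0,0],
    [0,0,0.0005,0,0,0],
    [0,0,0.0005,0,0,0]
  ]
}}

```text
time: 16.25
ee_pos: [0.5977, 0.1187, 0.1211]
ee_rot: [[0.108, 0.994, -0.002], [0.994, -0.108, -0.0], [-0.001, -0.002, -1.0]]
wrist_force: [-1.1, 0.2, 5.6]
finger_gap: 0.0001
grasp_force: 2.7
```

Contact came at 0.121 m with 5.6 N, which is the flat's height (the round would be 0.126 m). I'll lift away and check the angle once more.

>>> {"api": "carry_out", "payload": {
  "moves": [
    [0,0,-0.005,0,0,0],
    [0,0,-0.02,0,0,0],
    [0,0,-0.04,0,0,0],
    [-0.03,0,-0.056,0,0,0],
    [-0.06,0,-0.056,0,0,0],
    [-0.086,0,-0.056,0,0,0],
    [-0.086,0,-0.056,0,0,0],
    [-0.086,0,-0.056,0,0,0],
    [-0.086,0,-0.056,0,0,0],
    [-0.086,0,-0.056,0,0,0]
  ]
}}

```text
time: 17.25
ee_pos: [0.5886, 0.034, 0.1768]
ee_rot: [[0.107, 0.994, -0.002], [0.994, -0.107, -0.0], [-0.001, -0.002, -1.0]]
wrist_force: [0.4, 0.5, 0.1]
finger_gap: -0.0002
grasp_force: 0.0
```

```bash
python3 - <<'E'
from h import *
c=viewer.calibration("wrist"); p,d=viewer.grab_frame("wrist")
W=cloud(d,c)-C; al=W@H; la=W@Y; z=W[...,2]+C[2]
m=(al>.067)&(al<.105)&(abs(la+.001)<.009)&(z>.115)&(z<.126)&(d>0)
A=np.c_[la[m],al[m],np.ones(m.sum())]; f=np.linalg.lstsq(A,z[m],rcond=None)[0]
print("tilt deg",np.degrees(np.arctan(f[:2])),f[2],m.sum())
a,_=viewer.grab_frame("scene"); b=cv2.imread("pics/scene0.png")
cv2.imwrite("pics/fin.png",np.vstack([a[150:340,190:490],b[150:340,190:490]]))
E
```

```text
tilt deg [-1.55733661  0.18151807] 0.12014729748733488 1642
```

View pics/fin.png

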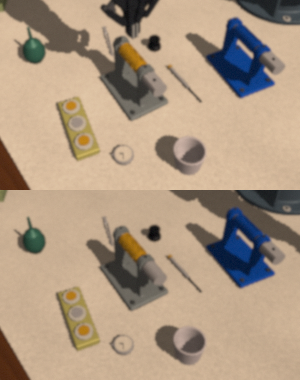

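The final view (top) against the first (bottom) shows every small thing where it was, and the hub's flat with its hole is up at about (150,80). I'll take the hand well away and hand in.

>>> {"api": "carry_out", "payload": {
  "moves": [
    [0,0,-0.03,0,0,0],
    [0,0,-0.06,0,0,0],
    [0,0,-0.09,0,0,0],
    [0,-0.02,-0.12,0,0,0],
    [0,-0.04,-0.13,0,0,0],
    [0,-0.06,-0.13,0,0,0],
    [0,-0.08,-0.13,0,0,0],
    [0,-0.08,-0.13,0,0,0],
    [0,-0.08,-0.13,0,0,0],
    [0,-0.08,-0.13,0,0,0]
  ]
}}

```text
time: 18.35
ee_pos: [0.5098, 0.0421, 0.3069]
ee_rot: [[0.108, 0.994, -0.002], [0.994, -0.108, -0.001], [-0.001, -0.002, -1.0]]
wrist_force: [-0.5, 0.2, -0.1]
finger_gap: -0.0
grasp_force: 0.0
```

```bash
python3 -c "
from bench import job
print(job.hand_in())"
```

```text
the job is handed in; nothing more can be done
None
```

The drum's flat now faces up to within about 1.5°, and a fingertip touch on the hub at 0.121 m with 5.6 N confirmed it; the hand is clear, the small things look undisturbed in the camera view, and the job was handed in at about 18 s.

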